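Nest the spouted weighing dishes

ROBOT

A 6-joint arm with a two-finger parallel gripper is mounted at the origin on the work surface. World frame = base frame: x ahead of the robot, y to its left, z up, the work surface at z = 0. Lengths are in mm, angles in rad, forces in N, time in s.
With the tool pointing down it reaches from about 300 to 775 mm from the base axis. Payload 14.6 kg.
Tool frame: the origin (TCP) lies at the very end of the fingers, on their centre line; the grasp point (between the pads) lies 19 mm behind it; z points along the fingers, y is the line along which they close (so a half turn about z gives the same grasp; the last joint's range is limited). The gripper opens to 94 mm and grips with 3 to 60 N. Pads are 16 mm wide; open, the fingers measure 119 mm over their backs; the gripper's body (75 mm by 177 mm) begins 78 mm behind the grasp point.
Start: joints at [-1.417, 0.3, 1.521, -0, 1.321, -0.067], TCP at [120.449, -536.639, 205.446] pointing down, gripper open.
Joint ranges: [-3.03, 3.03], [-0.79, 2.21], [0.23, 2.52], [-1.04, 4.18], [0, 3.07], [-2.55, 2.55]. Speed limits (rad/s): [2.22, 2.22, 2.57, 3.14, 3.14, 3.14].

INTERFACE

Orientations are given as [roll, pitch, yaw] about the fixed x, y, z axes, in that order (R = Rz(yaw) Ry(pitch) Rx(roll)).
In Python, from cell import manip, camera, get_calibration gives the robot as it stands.
- The arm moves only by the tool arm_command, never from a script. Its argument "targets" is a list of rows, each an object of numbers: "hand": the opening, from -1 (shut) to 1 (fully open), so that 0 is half open; "x", "y", "z": the shift along the tool's x, y, z in m; "yaw": the turn about the tool's z in rad. In form: [{"hand": .., "x": .., "y": .., "z": .., "yaw": ..}, ...]. A call has 1 to 10 rows; each row shifts and turns the commanded pose from where the row before left it, along the tool's axes as they then stand; what a row does not reach is not made up. A row lasts 1/10 s, in which the tool goes at most 50 mm and 8.59 degrees, less where a joint would pass 70% of its speed; a pose out of reach is approached as far as the arm can. A call is refused whole if a number of a shift passes 0.05 or a number of a turn 0.15, either way. A call with a gripper value outside its range is refused whole. The fingers move at their own pace and stop on an object; "newtons" is the grip in N (left out, the last holds). Time passes only in rows, so rows that do not move let the fingers close. It gives the time, the measured TCP pose, the force, the opening and the grip force at its end, in the units of the state.
- manip.read_state(): the state, without advancing time (a new reading comes with each control period).
- camera(name): name is "side" or "top" or "wrist"; returns the picture (384x512x3 uint8, red, green, blue); there is no depth.
- get_calibration(name): a dict with "K" (3x3 intrinsics, pixels), "cam_to_world" (4x4, takes a point from camera to world coordinates). Camera axes: x right, y up, looking along -z (the intrinsics and any distortion apply to the point x, -y, -z); pixel columns grow to the right and rows downward; lengths in mm; the calibration is good to about 2 mm. A picture is of the moment at which its call begins: read the wrist's pose just before it. get_calibration takes no time and is no camera call; for the wrist camera it gives the pose at the moment of the call.
- manip.sign_off(): hands the job in; it is judged then, once.
The state is a dict: "clock": time; "joints": joint angles; "qd": joint speeds; "effort": joint torques, N m; "eef_pos": TCP position; "eef_rot": TCP orientation; "wrist_force": force on the tool from outside, world axes, zero at the start; "moment": the same for the moment, N m; "finger_gap": finger opening in mm; "finger_force": force on a finger pad.
Only numpy, scipy, OpenCV 4.12 (cv2) and the standard library are available. Lean on these libraries where they do the work, as an engineer would, in place of code of your own. Each camera call takes 0.05 s, during which the arm holds its last target. There are 200 camera calls.

TASK

Tidy the weighing place: turn the blue spouted weighing dish so that its spout points the same way as the green one's and nest it fully down in the green dish, which stays where it stands on the pale stone slab. Then nest the orange spouted dish in the blue one in the same way and let go, leaving an upright stack. Leave the blue oblong tray where it is.

Things in the scene. Friction and masses are not known exactly. Their poses are not given: they have to be found in the camera images.
- green_dish: Green open dish on a pale stone slab 12 mm thick, about 150 g. From above 102 x 62 mm: parallel sides, front narrowing to an 18 mm spout. Origin: underside, midway between the sides; x to the spout (+62 mm; back -40), z up. Foot 18 mm high, tapering down to 36 x 76 mm; above it an upright collar, wall 3 mm, z 18 to 40 mm, to grip across the sides (62 mm apart, parallel from x -30 to +24).
- blue_dish: Blue spouted dish, same shape and axes as the green, about 60 g, on the bench, yaw +30 to +80 degrees from world x. Nested in a dish below, its foot is inside that one's collar, spout over spout, its collar on the rim all round, origin 22 mm above the lower origin. The taper guides it in without force: 10 mm play at entry, 1.5 mm when home. A grip across y at the origin is good.
- orange_dish: Orange spouted dish, same shape, axes and nesting as the blue one, about 60 g, on the bench, yaw -30 to -80 degrees from world x. Not the small orange hexagonal dish, 72 mm across and without a spout, which is a bystander.
- oblong_tray: Bystander: blue open tray, oblong, without a spout, 100 x 62 mm, 40 mm high, on the bench. Origin at the centre of its underside, x along its length. It does not belong in the stack and stays where it is.

How it is judged:
By the outcome, as a careful person would: the job done as asked, in the order asked, and still so for the second after the job is handed in, with the robot touching nothing.
It also fails if it takes over 58 s, if anything falls off the work surface, if the arm or the gripper's body presses on something with over 40 N, if the wrist force passes 120 N, or if a joint passes its speed limit or range.

## Working session

There is one attempt and no reset: what is moved stays moved. The work goes in short steps, Python scripts to look and compute and a tool call to move; the robot and the scene stay as the last step left them, time stands still between calls to the robot, and variables do not carry over. Pictures are saved under pics/ and viewed, at most 10 in all, crops included, and the job is handed in when it is done.

Besides the shell and the picture viewer there is one more tool, called after "Emit:" as name([rows], argument=value, ...), one row to a line, values as JSON. arm_command: Moves the arm, as the interface text tells. Its arguments: {"type":"object","properties":{"targets":{"type":"array"},"newtons":{"type":"number"}},"required":["targets"]}

```bash
mkdir -p pics; ls; python3 - <<'E'
from cell import manip, camera, get_calibration
import cv2,numpy as np
for n in("top","side"):
    im=camera(n); cv2.imwrite(f"pics/{n}0.png",cv2.cvtColor(im,cv2.COLOR_RGB2BGR)); c=get_calibration(n); print(n,{k:np.round(v,3).tolist() if not isinstance(v,str) else v for k,v in c.items()})
s=manip.read_state();print(s["clock"],s["eef_pos"],s["eef_rot"],s["finger_gap"])
E
```

```text
pics
top {'K': [[360.077, 0.0, 254.049], [0.0, 360.077, 186.781], [0.0, 0.0, 1.0]], 'cam_to_world': [[-0.01, 0.978, -0.208, 343.307], [-1.0, -0.009, 0.005, -13.483], [0.003, 0.208, 0.978, 879.064], [0.0, 0.0, 0.0, 1.0]]}
side {'K': [[353.1, 0.0, 249.905], [0.0, 353.1, 189.684], [0.0, 0.0, 1.0]], 'cam_to_world': [[-0.94, 0.245, -0.238, 297.769], [-0.341, -0.703, 0.624, 627.748], [-0.015, 0.668, 0.744, 778.803], [0.0, 0.0, 0.0, 1.0]]}
0.1 [ 120.39503279 -536.42045721  204.95092434] [-3.14056710e+00 -5.12599863e-05  2.20785193e-01] 93.95374837563658
```

View pics/top0.png

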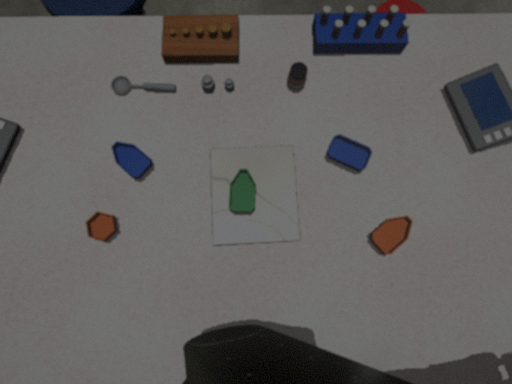

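View pics/side0.png

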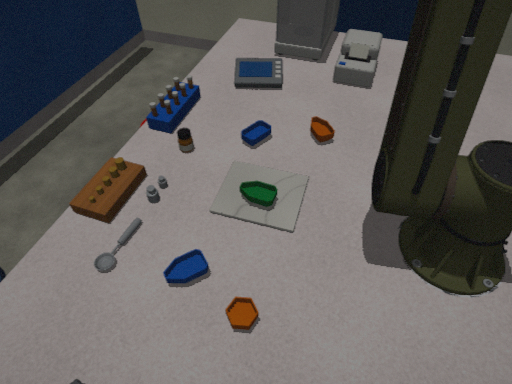

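The top view shows blue dish at (132,160) with its spout up-left, green at (243,192) with its spout up, orange spouted at (391,235) with its spout up-right, and tray at (349,153). The side view shows them at (187,268), (259,193), (321,130) and (256,133). I'll fit the silhouettes in both views.

```bash
cat > fit.py <<'E'
from cell import manip, camera, get_calibration
import cv2,numpy as np
from scipy.optimize import minimize
RIM=np.array([[62,9],[24,31],[-30,31],[-40,21],[-40,-21],[-30,-31],[24,-31],[62,-9]],float)
foot=RIM*[.745,.58]
PTS=np.vstack([np.c_[RIM,0*RIM[:,0]+40],np.c_[RIM,0*RIM[:,0]+18],np.c_[foot,0*foot[:,0]]])
HUE=dict(green=(45,85),blue=(105,130),orange=(3,20))
S=4
def proj(P,cal):
    T=np.linalg.inv(cal["cam_to_world"]); q=P@T[:3,:3].T+T[:3,3]; q=q*[1,-1,-1]
    u=q@np.array(cal["K"]).T; return u[:,:2]/u[:,2:]
def mask(im,col,seed):
    b=cv2.resize(im,None,fx=S,fy=S,interpolation=cv2.INTER_CUBIC)
    h=cv2.cvtColor(b,cv2.COLOR_RGB2HSV); lo,hi=HUE[col]
    m=cv2.inRange(h,(lo,110,25),(hi,255,255))
    n,l,st,ce=cv2.connectedComponentsWithStats(m)
    k=[i for i in range(1,n) if st[i,4]>300]
    d=[np.hypot(*(ce[i]/S-seed)) for i in k]; i=k[int(np.argmin(d))]
    m=(l==i).astype(np.uint8); c,_=cv2.findContours(m,0,2); o=np.zeros_like(m); cv2.drawContours(o,c,-1,1,-1); return o
def world(p,z,pts=PTS):
    c,s=np.cos(p[2]),np.sin(p[2]); return pts@np.array([[c,s,0],[-s,c,0],[0,0,1]])+[p[0],p[1],z]
def fit(masks,cals,p0,z):
    bl=[cv2.GaussianBlur(m.astype(np.float32),(0,0),4) for m in masks]
    def cost(p):
        t=0
        for b,c in zip(bl,cals):
            r=np.zeros(b.shape,np.float32); h=cv2.convexHull((proj(world(p,z),c)*S+1.5).astype(np.float32))
            cv2.fillConvexPoly(r,np.round(h*16).astype(np.int32),1,shift=4); t+=np.abs(cv2.GaussianBlur(r,(0,0),4)-b).sum()/b.sum()
        return t
    best=None
    for dy in(-.25,.25):
        r=minimize(cost,[p0[0],p0[1],p0[2]+dy],method="Nelder-Mead",options=dict(initial_simplex=[[p0[0]+a,p0[1]+b,p0[2]+dy+c] for a,b,c in((0,0,0),(15,0,0),(0,15,0),(0,0,.2))],maxiter=120))
        if best is None or r.fun<best.fun: best=r
    return best.x,best.fun
def ray(uv,z,cal):
    d=np.linalg.inv(cal["K"])@[*uv,1]; M=np.array(cal["cam_to_world"]); d=M[:3,:3]@(d*[1,-1,-1]); o=M[:3,3]; return (o+d*(z-o[2])/d[2])
E
python3 - <<'E'
from fit import *
ims={n:cv2.cvtColor(cv2.imread(f"pics/{n}0.png"),cv2.COLOR_BGR2RGB) for n in("top","side")}
cal={n:get_calibration(n) for n in ims}
for nm,col,t,s,z,y0 in(("green","green",(243,192),(259,193),12,0),("blue","blue",(132,160),(187,268),0,.9),("orange","orange",(391,235),(321,130),0,-.9)):
    ms=[mask(ims["top"],col,t),mask(ims["side"],col,s)]; p0=ray(t,z+20,cal["top"])
    print(nm,np.round(p0),[int(m.sum()/16) for m in ms])
    for k in([0,1],[0],[1]):
        p,f=fit([ms[i] for i in k],[[cal["top"],cal["side"]][i] for i in k],[p0[0],p0[1],y0],z); print(k,np.round(p[:2],1),round(np.degrees(p[2]),1),round(f,3))
for t in((349,153),): print("tray",ray(t,20,cal["top"]))
E
```

```text
Traceback (most recent call last):
  File "fit.py", line 18, in mask
    d=[np.hypot(*(ce[i]/S-seed)) for i in k]; i=k[int(np.argmin(d))]
                                                      ~~~~~~~~~^^^
ValueError: attempt to get argmin of an empty sequence
```

Hue limits are off for green; I'll take them around each colour's seed pixel instead.

```bash
python3 - <<'E'
s=open("fit.py").read()
s=s.replace("lo,hi=HUE[col]","hs=np.median(h[int(seed[1]*S)-8:int(seed[1]*S)+8,int(seed[0]*S)-8:int(seed[0]*S)+8],axis=(0,1)); lo,hi=max(hs[0]-10,0),hs[0]+10; print(hs) if VERB else 0")
s=s.replace("(lo,110,25)","(lo,max(60,hs[1]*.6),20)").replace("S=4\n","S=4\nVERB=1\n")
open("fit.py","w").write(s)
E
cat > m0.py <<'E'
from fit import *
ims={n:cv2.cvtColor(cv2.imread(f"pics/{n}0.png"),cv2.COLOR_BGR2RGB) for n in("top","side")}
cal={n:get_calibration(n) for n in ims}
for nm,col,t,s,z,y0 in(("green","green",(243,192),(259,193),12,0),("blue","blue",(132,160),(187,268),0,.9),("orange","orange",(391,235),(321,130),0,-.9)):
    ms=[mask(ims["top"],col,t),mask(ims["side"],col,s)]; p0=ray(t,z+20,cal["top"])
    print(nm,np.round(p0),[int(m.sum()/16) for m in ms])
    for k in([0,1],[0],[1]):
        p,f=fit([ms[i] for i in k],[[cal["top"],cal["side"]][i] for i in k],[p0[0],p0[1],y0],z); print(k,np.round(p[:2],1),round(np.degrees(p[2]),1),round(f,3))
print("tray",ray((349,153),20,cal["top"]))
E
python3 m0.py
```

```text
[ 66. 105.  79.]
[ 70.  215.5  85. ]
green [511.   9.  32.] [887, 642]
[0, 1] [502.2   9.8] -7.0 0.271
[0] [503.6   9.5] -1.3 0.137
[1] [502.7  10.2] -9.0 0.126
[111. 165.  90.]
[108. 219. 119.]
blue [597. 284.  20.] [835, 992]
[0, 1] [591.1 275.8] 49.5 0.255
[0] [593.1 277.7] 47.7 0.177
[1] [591.6 276. ] 49.6 0.075
[ 10. 163. 105.]
[ 13. 236. 132.]
orange [ 406. -342.   20.] [996, 405]
[0, 1] [ 405.  -335.9] -52.3 0.254
[0] [ 406.2 -333.1] -51.6 0.119
[1] [ 405.2 -338.2] -53.0 0.126
tray [ 609.77893564 -254.99268377   20.        ]
```

```bash
cat > plan.py <<'E'
import numpy as np
from cell import manip,get_calibration
def go(x,y,z,psi,frm=None):
    s=manip.read_state(); p=np.array(s["eef_pos"]) if frm is None else np.array(frm[:3]); a=s["eef_rot"][2] if frm is None else frm[3]
    d=np.array([x,y,z])-p; c,q=np.cos(psi),np.sin(psi)
    print("to",(x,y,z,round(psi,3)),"yaw %.3f"%(a-psi),"then m:",np.round(np.array([d[0]*c+d[1]*q, d[0]*q-d[1]*c, -d[2]])/1000,4),"rows>=",round(np.linalg.norm(d)/50,1))
E
python3 - <<'E'
from plan import *
s=manip.read_state(); c=get_calibration("wrist"); M=np.array(c["cam_to_world"])
from scipy.spatial.transform import Rotation as R
Rt=R.from_euler("xyz",s["eef_rot"]).as_matrix(); print("cam in tool",np.round(Rt.T@(M[:3,3]-s["eef_pos"])),"look dir tool",np.round(Rt.T@-M[:3,2],2), "up",np.round(Rt.T@M[:3,1],2),np.array(c["K"]).tolist())
go(440,10,230,0)
go(502,10,230,0)
E
```

```text
cam in tool [  68.    1. -180.] look dir tool [-0.23  0.    0.97] up [0.97 0.   0.23] [[334.6408201444477, 0.0, 257.3036466364361], [0.0, 334.6408201444477, 189.24352776589788], [0.0, 0.0, 1.0]]
to (440, 10, 230, 0) yaw 0.221 then m: [ 0.3196 -0.5464 -0.025 ] rows>= 12.7
to (502, 10, 230, 0) yaw 0.221 then m: [ 0.3816 -0.5464 -0.025 ] rows>= 13.3
```

Emit:
arm_command([
  {"yaw": 0.11,"z": -0.012},
  {"yaw": 0.11,"z": -0.012},
  {"x": 0.028,"y": -0.039},
  {"x": 0.028,"y": -0.039},
  {"x": 0.028,"y": -0.039},
  {"x": 0.028,"y": -0.039},
  {"x": 0.028,"y": -0.039},
  {"x": 0.028,"y": -0.039},
  {"x": 0.028,"y": -0.039},
  {"x": 0.028,"y": -0.039},
])

```text
schema error: expected keys hand, x, y, z, yaw
```

Emit:
arm_command([
  {"x": 0.028,"y": -0.039},
  {"x": 0.028,"y": -0.039},
  {"x": 0.028,"y": -0.039},
  {"x": 0.028,"y": -0.039},
  {"x": 0.028,"y": -0.039},
  {"x": 0.028,"y": -0.039},
  {},
  {},
])

```text
schema error: expected keys hand, x, y, z, yaw
```

```bash
cat > look.py <<'E'
import sys
from fit import *
from plan import go
# name x y yawdeg z
def look(tag,p0,z,pts=PTS):
    cal=get_calibration("wrist"); im=camera("wrist"); cv2.imwrite(f"pics/{tag}.png",cv2.cvtColor(im,cv2.COLOR_RGB2BGR))
    uv=proj(np.array([[p0[0],p0[1],z+10.]]),cal)[0]; m=mask(im,0,uv); p,f=fit([m],[cal],[p0[0],p0[1],np.radians(p0[2])],z)
    h=cv2.convexHull((proj(world(p,z),cal)).astype(np.float32)).astype(np.int32)
    o=cv2.cvtColor(im,cv2.COLOR_RGB2BGR); cv2.polylines(o,[h],True,(255,255,255),1); cv2.imwrite(f"pics/{tag}_fit.png",o)
    print(tag,"uv",np.round(uv),"area",m.sum()/16,"pose",np.round(p[:2],1),np.degrees(p[2]).round(1),"cost",round(f,3)); return p
if __name__=="__main__":
    s=manip.read_state(); print(s["clock"],np.round(s["eef_pos"],1),np.round(s["eef_rot"],3),np.round(s["wrist_force"],1),round(s["finger_gap"],1))
    a=sys.argv; look(a[1],[float(v) for v in a[2:5]],float(a[5]))
E
python3 look.py green1 502 10 -4 12; python3 -c "
from plan import *
go(592,276,220,.86)"
```

```text
0.1 [ 120.4 -536.4  205. ] [-3.141 -0.     0.221] [ 0.6 -0.1 -0.3] 94.0
[nan nan nan]
to (592, 276, 220, 0.86) yaw -0.639 then m: [ 0.9234 -0.1727 -0.015 ] rows>= 18.8
  return _methods._mean(a, axis=axis, dtype=dtype,
  ret = um.true_divide(
Traceback (most recent call last):
  File "look.py", line 13, in <module>
    a=sys.argv; look(a[1],[float(v) for v in a[2:5]],float(a[5]))
                ~~~~^^^^^^^^^^^^^^^^^^^^^^^^^^^^^^^^^^^^^^^^^^^^^
  File "look.py", line 7, in look
    uv=proj(np.array([[p0[0],p0[1],z+10.]]),cal)[0]; m=mask(im,0,uv); p,f=fit([m],[cal],[p0[0],p0[1],np.radians(p0[2])],z)
                                                       ~~~~^^^^^^^^^
  File "fit.py", line 19, in mask
    d=[np.hypot(*(ce[i]/S-seed)) for i in k]; i=k[int(np.argmin(d))]
                                                      ~~~~~~~~~^^^
ValueError: attempt to get argmin of an empty sequence
```

The move was refused because each row needs all five keys, so nothing moved. I'll resend it in full.

Emit:
arm_command([
  {"hand": 1,"x": 0,"y": 0,"z": -0.012,"yaw": 0.11},
  {"hand": 1,"x": 0,"y": 0,"z": -0.012,"yaw": 0.11},
  {"hand": 1,"x": 0.028,"y": -0.039,"z": 0,"yaw": 0},
  {"hand": 1,"x": 0.028,"y": -0.039,"z": 0,"yaw": 0},
  {"hand": 1,"x": 0.028,"y": -0.039,"z": 0,"yaw": 0},
  {"hand": 1,"x": 0.028,"y": -0.039,"z": 0,"yaw": 0},
  {"hand": 1,"x": 0.028,"y": -0.039,"z": 0,"yaw": 0},
  {"hand": 1,"x": 0.028,"y": -0.039,"z": 0,"yaw": 0},
  {"hand": 1,"x": 0.028,"y": -0.039,"z": 0,"yaw": 0},
  {"hand": 1,"x": 0.028,"y": -0.039,"z": 0,"yaw": 0},
])

```text
clock: 1.15
eef_pos: [344.8, -222.7, 229.5]
eef_rot: [3.141, -0.0, 0.001]
wrist_force: [0.9, -0.4, -0.2]
finger_gap: 94.1
finger_force: 0.0
```

Emit:
arm_command([
  {"hand": 1,"x": 0.028,"y": -0.039,"z": 0,"yaw": 0},
  {"hand": 1,"x": 0.028,"y": -0.039,"z": 0,"yaw": 0},
  {"hand": 1,"x": 0.028,"y": -0.039,"z": 0,"yaw": 0},
  {"hand": 1,"x": 0.028,"y": -0.039,"z": 0,"yaw": 0},
  {"hand": 1,"x": 0.028,"y": -0.039,"z": 0,"yaw": 0},
  {"hand": 1,"x": 0.028,"y": -0.039,"z": 0,"yaw": 0},
  {"hand": 1,"x": 0,"y": 0,"z": 0,"yaw": 0},
  {"hand": 1,"x": 0,"y": 0,"z": 0,"yaw": 0},
])

```text
clock: 1.95
eef_pos: [511.9, 10.3, 228.8]
eef_rot: [3.142, 0.001, 0.003]
wrist_force: [-0.4, 0.4, 0.2]
finger_gap: 94.0
finger_force: 0.0
```

```bash
python3 look.py green1 502 10 -4 12; python3 -c "
from plan import *
go(592,276,220,.86)"
```

```text
1.95 [511.9  10.3 228.8] [3.142e+00 1.000e-03 3.000e-03] [-0.4  0.4  0.2] 94.0
[ 68. 148.  55.]
green1 uv [257. 177.] area 4358.5 pose [501.2  10. ] -2.4 cost 0.038
to (592, 276, 220, 0.86) yaw -0.859 then m: [ 0.2544 -0.113   0.0091] rows>= 5.6
```

View pics/green1_fit.png

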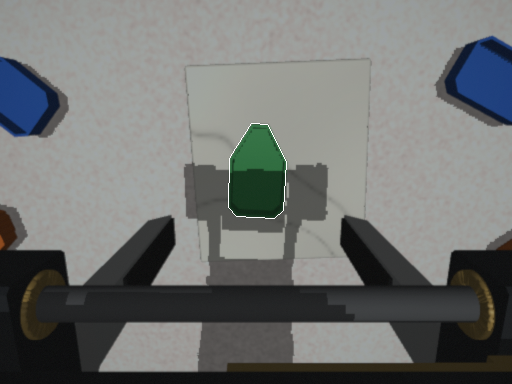

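The fitted outline follows the green dish at (257,170), giving (501, 10) and yaw −2.4°. Next is blue.

Emit:
arm_command([
  {"hand": 1,"x": 0,"y": 0,"z": 0,"yaw": -0.143},
  {"hand": 1,"x": 0,"y": 0,"z": 0,"yaw": -0.143},
  {"hand": 1,"x": 0,"y": 0,"z": 0,"yaw": -0.143},
  {"hand": 1,"x": 0,"y": 0,"z": 0,"yaw": -0.143},
  {"hand": 1,"x": 0,"y": 0,"z": 0,"yaw": -0.143},
  {"hand": 1,"x": 0,"y": 0,"z": 0,"yaw": -0.143},
  {"hand": 1,"x": 0.042,"y": -0.019,"z": 0,"yaw": 0},
  {"hand": 1,"x": 0.042,"y": -0.019,"z": 0,"yaw": 0},
  {"hand": 1,"x": 0.042,"y": -0.019,"z": 0,"yaw": 0},
  {"hand": 1,"x": 0.042,"y": -0.019,"z": 0,"yaw": 0},
])

```text
clock: 3.0
eef_pos: [564.5, 186.6, 229.9]
eef_rot: [3.141, -0.0, 0.857]
wrist_force: [0.4, -0.4, 0.9]
finger_gap: 94.1
finger_force: 0.0
```

Emit:
arm_command([
  {"hand": 1,"x": 0.042,"y": -0.019,"z": 0,"yaw": 0},
  {"hand": 1,"x": 0.044,"y": -0.018,"z": 0,"yaw": 0},
  {"hand": 1,"x": 0,"y": 0,"z": 0,"yaw": 0},
  {"hand": 1,"x": 0,"y": 0,"z": 0,"yaw": 0},
])

```text
clock: 3.4
eef_pos: [592.5, 274.9, 229.0]
eef_rot: [-3.141, 0.001, 0.859]
wrist_force: [0.4, -0.6, 0.5]
finger_gap: 93.7
finger_force: 0.0
```

```bash
python3 - <<'E'
from look import *
p=look("blue1",(592,276,49.5),0); go(p[0].round(1),p[1].round(1),14,p[2])
s=manip.read_state(); print(s["eef_pos"],s["eef_rot"][2])
E
```

```text
[109. 184.  75.]
blue1 uv [256. 166.] area 4202.5 pose [592.2 276.9] 49.5 cost 0.031
to (np.float64(592.2), np.float64(276.9), 14, np.float64(0.864)) yaw -0.007 then m: [ 0.0019 -0.002   0.2155] rows>= 4.3
[592.4937818  274.20973012 229.45554044] 0.8575037115879116
```

View pics/blue1_fit.png

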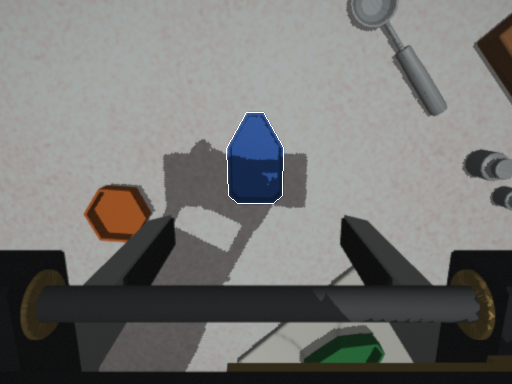

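The outline follows the blue dish at (256,160), giving (592.2, 276.9) and yaw 49.5°. I'll grip high on the collar so the fingertips stay above the green rim when it nests.

Emit:
arm_command([
  {"hand": 1,"x": 0.002,"y": -0.002,"z": 0.04,"yaw": -0.006},
  {"hand": 1,"x": 0,"y": 0,"z": 0.045,"yaw": 0},
  {"hand": 1,"x": 0,"y": 0,"z": 0.045,"yaw": 0},
  {"hand": 1,"x": 0,"y": 0,"z": 0.045,"yaw": 0},
  {"hand": 1,"x": 0,"y": 0,"z": 0.026,"yaw": 0},
  {"hand": 1,"x": 0,"y": 0,"z": 0.01,"yaw": 0},
  {"hand": 1,"x": 0,"y": 0,"z": 0,"yaw": 0},
  {"hand": 1,"x": 0,"y": 0,"z": 0,"yaw": 0},
])

```text
clock: 4.25
eef_pos: [593.3, 278.2, 20.6]
eef_rot: [3.14, -0.002, 0.864]
wrist_force: [0.8, 0.0, 0.9]
finger_gap: 93.5
finger_force: 0.0
```

Emit:
arm_command([
  {"hand": -1,"x": 0,"y": 0,"z": 0,"yaw": 0},
  {"hand": -1,"x": 0,"y": 0,"z": 0,"yaw": 0},
  {"hand": -1,"x": 0,"y": 0,"z": 0,"yaw": 0},
  {"hand": -1,"x": 0,"y": 0,"z": 0,"yaw": 0},
  {"hand": -1,"x": 0,"y": 0,"z": 0,"yaw": 0},
  {"hand": -1,"x": 0,"y": 0,"z": 0,"yaw": 0},
  {"hand": -1,"x": 0,"y": 0,"z": 0,"yaw": 0},
  {"hand": -1,"x": 0,"y": 0,"z": 0,"yaw": 0},
], newtons=15)

```text
clock: 5.05
eef_pos: [592.3, 278.7, 18.7]
eef_rot: [3.141, -0.0, 0.865]
wrist_force: [-1.9, -1.1, 5.1]
finger_gap: 61.9
finger_force: 15.0
```

Emit:
arm_command([
  {"hand": -1,"x": 0,"y": 0,"z": -0.01,"yaw": 0},
  {"hand": -1,"x": 0,"y": 0,"z": -0.03,"yaw": 0},
  {"hand": -1,"x": 0,"y": 0,"z": -0.04,"yaw": 0},
  {"hand": -1,"x": 0,"y": 0,"z": -0.04,"yaw": 0},
  {"hand": -1,"x": 0,"y": 0,"z": 0,"yaw": 0},
  {"hand": -1,"x": 0,"y": 0,"z": 0,"yaw": 0},
])

```text
clock: 5.65
eef_pos: [592.3, 278.6, 139.1]
eef_rot: [3.141, -0.001, 0.865]
wrist_force: [-0.8, 0.6, -2.0]
finger_gap: 61.8
finger_force: 15.0
```

```bash
python3 - <<'E'
from look import *
s=manip.read_state(); print(s["eef_pos"],s["eef_rot"],s["finger_gap"],s["wrist_force"])
p=look("blue2",(*s["eef_pos"][:2],49.5),s["eef_pos"][2]-18.7)
go(502.4,10,139,-.042)
E
```

```text
[592.29711365 278.64295618 139.12463725] [ 3.14102473e+00 -1.07821263e-03  8.64800959e-01] 61.79952992989253 [-0.81471166  0.60313265 -1.97334877]
[109. 183.  88.]
blue2 uv [256. 225.] area 16804.25 pose [592.3 277.5] 49.4 cost 0.208
to (502.4, 10, 139, -0.042) yaw 0.907 then m: [-0.078   0.2719 -0.0013] rows>= 5.7
```

View pics/blue2_fit.png

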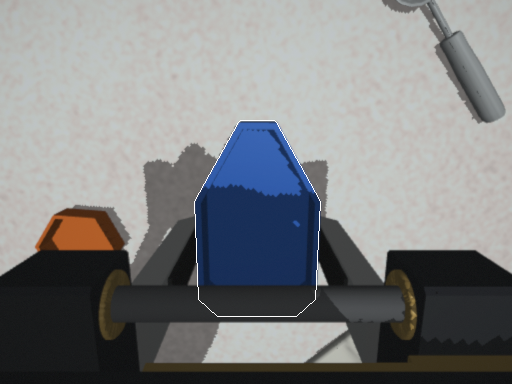

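Blue is held level between the fingers, rim at (257,122)–(257,315), fitting the expected pose. I'll carry it to above green.

Emit:
arm_command([
  {"hand": -1,"x": 0,"y": 0,"z": 0,"yaw": 0.13},
  {"hand": -1,"x": 0,"y": 0,"z": 0,"yaw": 0.13},
  {"hand": -1,"x": 0,"y": 0,"z": 0,"yaw": 0.13},
  {"hand": -1,"x": 0,"y": 0,"z": 0,"yaw": 0.13},
  {"hand": -1,"x": 0,"y": 0,"z": 0,"yaw": 0.13},
  {"hand": -1,"x": 0,"y": 0,"z": 0,"yaw": 0.13},
  {"hand": -1,"x": 0,"y": 0,"z": 0,"yaw": 0.127},
])

```text
clock: 6.4
eef_pos: [591.5, 278.3, 136.4]
eef_rot: [3.14, 0.003, -0.048]
wrist_force: [0.7, 0.4, -0.8]
finger_gap: 61.7
finger_force: 15.0
```

Emit:
arm_command([
  {"hand": -1,"x": -0.01,"y": 0.034,"z": 0,"yaw": 0},
  {"hand": -1,"x": -0.01,"y": 0.034,"z": 0,"yaw": 0},
  {"hand": -1,"x": -0.01,"y": 0.034,"z": 0,"yaw": 0},
  {"hand": -1,"x": -0.01,"y": 0.034,"z": 0,"yaw": 0},
  {"hand": -1,"x": -0.01,"y": 0.034,"z": 0,"yaw": 0},
  {"hand": -1,"x": -0.01,"y": 0.034,"z": 0,"yaw": 0},
  {"hand": -1,"x": -0.01,"y": 0.034,"z": 0,"yaw": 0},
  {"hand": -1,"x": -0.008,"y": 0.034,"z": 0,"yaw": 0},
  {"hand": -1,"x": 0,"y": 0,"z": 0,"yaw": 0},
  {"hand": -1,"x": 0,"y": 0,"z": 0,"yaw": 0},
])

```text
clock: 7.4
eef_pos: [502.3, 9.8, 137.4]
eef_rot: [-3.141, 0.002, -0.044]
wrist_force: [0.7, 0.6, -0.9]
finger_gap: 61.9
finger_force: 15.0
```

```bash
python3 -c "
from plan import *
go(502.2,10,55,-.042)"
```

```text
to (502.2, 10, 55, -0.042) yaw -0.002 then m: [-0.0001 -0.0002  0.0824] rows>= 1.6
```

Emit:
arm_command([
  {"hand": -1,"x": 0,"y": 0,"z": 0.03,"yaw": 0},
  {"hand": -1,"x": 0,"y": 0,"z": 0.02,"yaw": 0},
  {"hand": -1,"x": 0,"y": 0,"z": 0.01,"yaw": 0},
  {"hand": -1,"x": 0,"y": 0,"z": 0.005,"yaw": 0},
  {"hand": -1,"x": 0,"y": 0,"z": 0.005,"yaw": 0},
  {"hand": -1,"x": 0,"y": 0,"z": 0.005,"yaw": 0},
  {"hand": -1,"x": 0,"y": 0,"z": 0,"yaw": 0},
])

```text
clock: 8.1
eef_pos: [502.8, 10.2, 63.3]
eef_rot: [-3.142, 0.0, -0.042]
wrist_force: [0.7, 0.6, -0.4]
finger_gap: 62.0
finger_force: 15.0
```

Emit:
arm_command([
  {"hand": -1,"x": 0,"y": 0,"z": 0.003,"yaw": 0},
  {"hand": -1,"x": 0,"y": 0,"z": 0.003,"yaw": 0},
  {"hand": -1,"x": 0,"y": 0,"z": 0.002,"yaw": 0},
  {"hand": -1,"x": 0,"y": 0,"z": 0,"yaw": 0},
  {"hand": -1,"x": 0,"y": 0,"z": 0,"yaw": 0},
])

```text
clock: 8.6
eef_pos: [502.8, 10.2, 55.5]
eef_rot: [-3.142, 0.0, -0.042]
wrist_force: [0.5, 0.0, -0.7]
finger_gap: 61.9
finger_force: 15.0
```

No contact force 3 mm above home. I'll ease down the rest of the way, then release.

Emit:
arm_command([
  {"hand": -1,"x": 0,"y": 0,"z": 0.0015,"yaw": 0},
  {"hand": -1,"x": 0,"y": 0,"z": 0.001,"yaw": 0},
  {"hand": -1,"x": 0,"y": 0,"z": 0,"yaw": 0},
  {"hand": -1,"x": 0,"y": 0,"z": 0,"yaw": 0},
])

```text
clock: 9.0
eef_pos: [502.8, 10.1, 52.9]
eef_rot: [-3.142, 0.0, -0.042]
wrist_force: [0.5, 0.0, -0.5]
finger_gap: 62.0
finger_force: 15.0
```

Emit:
arm_command([
  {"hand": 0.5,"x": 0,"y": 0,"z": 0,"yaw": 0},
  {"hand": 0.7,"x": 0,"y": 0,"z": 0,"yaw": 0},
  {"hand": 1,"x": 0,"y": 0,"z": 0,"yaw": 0},
  {"hand": 1,"x": 0,"y": 0,"z": 0,"yaw": 0},
  {"hand": 1,"x": 0,"y": 0,"z": 0,"yaw": 0},
])

```text
clock: 9.5
eef_pos: [502.8, 10.2, 53.0]
eef_rot: [-3.142, 0.0, -0.042]
wrist_force: [0.2, 0.0, 0.5]
finger_gap: 93.9
finger_force: 0.0
```

Emit:
arm_command([
  {"hand": 1,"x": 0,"y": 0,"z": -0.02,"yaw": 0},
  {"hand": 1,"x": 0,"y": 0,"z": -0.05,"yaw": 0},
  {"hand": 1,"x": 0,"y": 0,"z": -0.05,"yaw": 0},
  {"hand": 1,"x": 0,"y": 0,"z": -0.05,"yaw": 0},
  {"hand": 1,"x": 0,"y": 0,"z": 0,"yaw": 0},
  {"hand": 1,"x": 0,"y": 0,"z": 0,"yaw": 0},
])

```text
clock: 10.1
eef_pos: [503.0, 10.1, 223.5]
eef_rot: [-3.142, -0.002, -0.042]
wrist_force: [-0.3, -0.2, -0.7]
finger_gap: 93.7
finger_force: 0.0
```

```bash
python3 - <<'E'
from look import *
p=look("nest1",(501,10,-2.4),34)
cal=get_calibration("side"); im=camera("side"); cv2.imwrite("pics/s1.png",cv2.cvtColor(cv2.resize(im[140:240,200:320],None,fx=6,fy=6,interpolation=2),cv2.COLOR_RGB2BGR))
a=cv2.imread("pics/nest1_fit.png")[60:300,140:380]; b=cv2.imread("pics/s1.png"); a=cv2.resize(a,(400,400)); b=cv2.resize(b,(400,400)); cv2.imwrite("pics/c1.png",np.hstack([a,b]))
go(405.5,-336,230,-.92)
E
```

```text
[110. 183.  74.]
nest1 uv [257. 175.] area 5191.25 pose [502.1   9.6] -2.5 cost 0.025
to (405.5, -336, 230, -0.92) yaw 0.878 then m: [ 0.2168  0.2867 -0.0084] rows>= 7.2
```

View pics/c1.png

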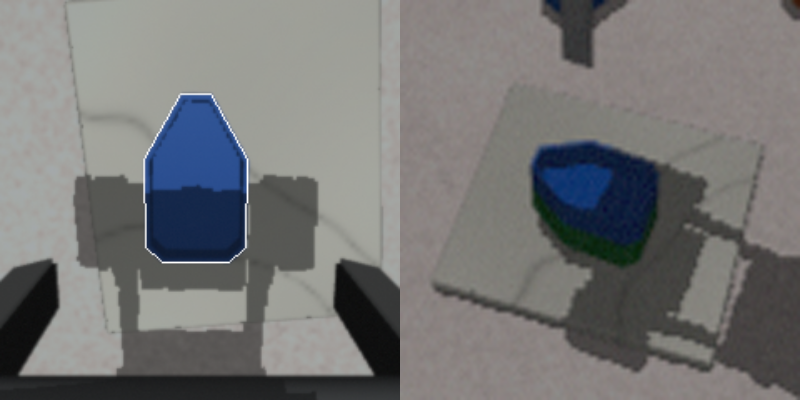

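The left crop shows blue's outline matching the nested height and yaw (−2.5°). The right crop shows blue seated on green all round. Next is orange.

Emit:
arm_command([
  {"hand": 1,"x": 0,"y": 0,"z": 0,"yaw": 0.125},
  {"hand": 1,"x": 0,"y": 0,"z": 0,"yaw": 0.125},
  {"hand": 1,"x": 0,"y": 0,"z": 0,"yaw": 0.125},
  {"hand": 1,"x": 0,"y": 0,"z": 0,"yaw": 0.125},
  {"hand": 1,"x": 0,"y": 0,"z": 0,"yaw": 0.125},
  {"hand": 1,"x": 0,"y": 0,"z": 0,"yaw": 0.125},
  {"hand": 1,"x": 0,"y": 0,"z": 0,"yaw": 0.128},
])

```text
clock: 10.9
eef_pos: [502.3, 10.2, 221.3]
eef_rot: [3.139, 0.002, -0.925]
wrist_force: [0.2, 0.2, 0.1]
finger_gap: 94.2
finger_force: 0.0
```

Emit:
arm_command([
  {"hand": 1,"x": 0.027,"y": 0.036,"z": 0,"yaw": 0},
  {"hand": 1,"x": 0.027,"y": 0.036,"z": 0,"yaw": 0},
  {"hand": 1,"x": 0.027,"y": 0.036,"z": 0,"yaw": 0},
  {"hand": 1,"x": 0.027,"y": 0.036,"z": 0,"yaw": 0},
  {"hand": 1,"x": 0.027,"y": 0.036,"z": 0,"yaw": 0},
  {"hand": 1,"x": 0.027,"y": 0.036,"z": 0,"yaw": 0},
  {"hand": 1,"x": 0.027,"y": 0.036,"z": 0,"yaw": 0},
  {"hand": 1,"x": 0.028,"y": 0.035,"z": 0,"yaw": 0},
  {"hand": 1,"x": 0,"y": 0,"z": 0,"yaw": 0},
  {"hand": 1,"x": 0,"y": 0,"z": 0,"yaw": 0},
])

```text
clock: 11.9
eef_pos: [405.2, -336.5, 221.3]
eef_rot: [3.141, 0.003, -0.922]
wrist_force: [0.6, -0.4, 0.2]
finger_gap: 94.2
finger_force: 0.0
```

```bash
python3 - <<'E'
from look import *
p=look("or1",(405.5,-336,-52.5),0); go(p[0].round(1),p[1].round(1),18.7,p[2])
E
```

```text
[ 12. 191.  84.]
or1 uv [257. 168.] area 4366.625 pose [ 404.7 -333.2] -51.1 cost 0.024
to (np.float64(404.7), np.float64(-333.2), 18.7, np.float64(-0.893)) yaw -0.028 then m: [-0.0026 -0.0009  0.203 ] rows>= 4.1
```

View pics/or1_fit.png

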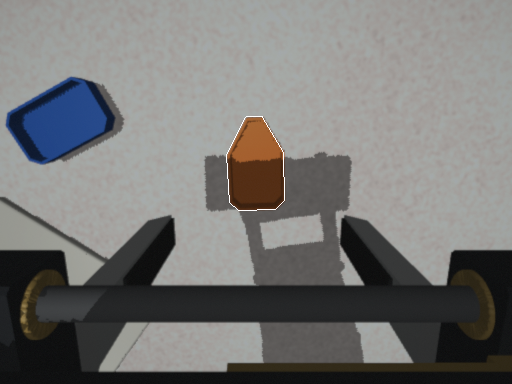

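The outline follows the orange dish at (256,165), giving (404.7, −333.2) and yaw −51.1°. Descend and grip.

Emit:
arm_command([
  {"hand": 1,"x": -0.003,"y": -0.001,"z": 0.04,"yaw": -0.028},
  {"hand": 1,"x": 0,"y": 0,"z": 0.045,"yaw": 0},
  {"hand": 1,"x": 0,"y": 0,"z": 0.045,"yaw": 0},
  {"hand": 1,"x": 0,"y": 0,"z": 0.04,"yaw": 0},
  {"hand": 1,"x": 0,"y": 0,"z": 0.024,"yaw": 0},
  {"hand": 1,"x": 0,"y": 0,"z": 0.009,"yaw": 0},
  {"hand": 1,"x": 0,"y": 0,"z": 0,"yaw": 0},
  {"hand": 1,"x": 0,"y": 0,"z": 0,"yaw": 0},
])

```text
clock: 12.75
eef_pos: [405.6, -333.4, 21.2]
eef_rot: [-3.141, -0.002, -0.892]
wrist_force: [-0.1, 0.3, 0.3]
finger_gap: 94.2
finger_force: 0.0
```

Emit:
arm_command([
  {"hand": -1,"x": 0,"y": 0,"z": 0,"yaw": 0},
  {"hand": -1,"x": 0,"y": 0,"z": 0,"yaw": 0},
  {"hand": -1,"x": 0,"y": 0,"z": 0,"yaw": 0},
  {"hand": -1,"x": 0,"y": 0,"z": 0,"yaw": 0},
  {"hand": -1,"x": 0,"y": 0,"z": 0,"yaw": 0},
  {"hand": -1,"x": 0,"y": 0,"z": 0,"yaw": 0},
  {"hand": -1,"x": 0,"y": 0,"z": 0,"yaw": 0},
  {"hand": -1,"x": 0,"y": 0,"z": 0,"yaw": 0},
], newtons=15)

```text
clock: 13.55
eef_pos: [404.9, -333.5, 20.2]
eef_rot: [3.142, -0.0, -0.892]
wrist_force: [-1.2, 0.3, 4.6]
finger_gap: 61.9
finger_force: 15.0
```

Emit:
arm_command([
  {"hand": -1,"x": 0,"y": 0,"z": -0.01,"yaw": 0},
  {"hand": -1,"x": 0,"y": 0,"z": -0.03,"yaw": 0},
  {"hand": -1,"x": 0,"y": 0,"z": -0.045,"yaw": 0},
  {"hand": -1,"x": 0,"y": 0,"z": -0.045,"yaw": 0},
  {"hand": -1,"x": 0,"y": 0,"z": 0,"yaw": 0},
  {"hand": -1,"x": 0,"y": 0,"z": 0,"yaw": 0},
])

```text
clock: 14.15
eef_pos: [405.0, -333.4, 150.8]
eef_rot: [-3.141, -0.002, -0.892]
wrist_force: [-1.0, 1.0, -1.0]
finger_gap: 62.1
finger_force: 15.0
```

```bash
python3 - <<'E'
from look import *
s=manip.read_state(); print(s["eef_pos"],s["eef_rot"][2],s["finger_gap"])
p=look("or2",(*s["eef_pos"][:2],-51.1),s["eef_pos"][2]-20.2)
go(502.2,9.8,151,-.043)
E
```

```text
[ 404.97483046 -333.43127314  150.76751823] -0.8921592327476275 62.07817549164855
[ 12. 191.  92.]
or2 uv [258. 226.] area 16685.625 pose [ 405.  -333.2] -50.8 cost 0.198
to (502.2, 9.8, 151, -0.043) yaw -0.849 then m: [ 0.0828 -0.3467 -0.0015] rows>= 7.1
```

Emit:
arm_command([
  {"hand": -1,"x": 0,"y": 0,"z": 0,"yaw": -0.12},
  {"hand": -1,"x": 0,"y": 0,"z": 0,"yaw": -0.12},
  {"hand": -1,"x": 0,"y": 0,"z": 0,"yaw": -0.12},
  {"hand": -1,"x": 0,"y": 0,"z": 0,"yaw": -0.12},
  {"hand": -1,"x": 0,"y": 0,"z": 0,"yaw": -0.12},
  {"hand": -1,"x": 0,"y": 0,"z": 0,"yaw": -0.12},
  {"hand": -1,"x": 0,"y": 0,"z": 0,"yaw": -0.129},
])

```text
clock: 14.9
eef_pos: [404.3, -332.8, 148.2]
eef_rot: [-3.139, 0.002, -0.038]
wrist_force: [-0.2, 0.1, -0.9]
finger_gap: 62.2
finger_force: 15.0
```

Emit:
arm_command([
  {"hand": -1,"x": 0.009,"y": -0.039,"z": 0,"yaw": 0},
  {"hand": -1,"x": 0.009,"y": -0.039,"z": 0,"yaw": 0},
  {"hand": -1,"x": 0.009,"y": -0.039,"z": 0,"yaw": 0},
  {"hand": -1,"x": 0.009,"y": -0.039,"z": 0,"yaw": 0},
  {"hand": -1,"x": 0.009,"y": -0.039,"z": 0,"yaw": 0},
  {"hand": -1,"x": 0.009,"y": -0.039,"z": 0,"yaw": 0},
  {"hand": -1,"x": 0.009,"y": -0.039,"z": 0,"yaw": 0},
  {"hand": -1,"x": 0.01,"y": -0.038,"z": 0,"yaw": 0},
  {"hand": -1,"x": 0.01,"y": -0.036,"z": 0,"yaw": 0},
  {"hand": -1,"x": 0,"y": 0,"z": 0,"yaw": 0},
])

```text
clock: 15.9
eef_pos: [502.7, 13.0, 148.3]
eef_rot: [-3.141, 0.003, -0.04]
wrist_force: [0.5, -0.2, -0.8]
finger_gap: 61.9
finger_force: 15.0
```

Emit:
arm_command([
  {"hand": -1,"x": 0,"y": 0,"z": 0,"yaw": 0},
  {"hand": -1,"x": 0,"y": 0,"z": 0,"yaw": 0},
])

```text
clock: 16.1
eef_pos: [502.2, 9.0, 149.1]
eef_rot: [3.141, 0.002, -0.044]
wrist_force: [0.2, 0.8, -0.9]
finger_gap: 62.5
finger_force: 15.0
```

```bash
python3 -c "
from plan import *
go(502.2,9.8,79,-.043)"
```

```text
to (502.2, 9.8, 79, -0.043) yaw -0.001 then m: [-0.     -0.0008  0.0701] rows>= 1.4
```

Emit:
arm_command([
  {"hand": -1,"x": 0,"y": -0.0008,"z": 0.025,"yaw": 0},
  {"hand": -1,"x": 0,"y": 0,"z": 0.02,"yaw": 0},
  {"hand": -1,"x": 0,"y": 0,"z": 0.008,"yaw": 0},
  {"hand": -1,"x": 0,"y": 0,"z": 0.005,"yaw": 0},
  {"hand": -1,"x": 0,"y": 0,"z": 0.004,"yaw": 0},
  {"hand": -1,"x": 0,"y": 0,"z": 0,"yaw": 0},
  {"hand": -1,"x": 0,"y": 0,"z": 0,"yaw": 0},
])

```text
clock: 16.8
eef_pos: [503.1, 10.4, 88.5]
eef_rot: [-3.142, -0.001, -0.043]
wrist_force: [0.9, 0.3, -0.9]
finger_gap: 61.7
finger_force: 15.0
```

Emit:
arm_command([
  {"hand": -1,"x": 0,"y": 0,"z": 0.003,"yaw": 0},
  {"hand": -1,"x": 0,"y": 0,"z": 0.002,"yaw": 0},
  {"hand": -1,"x": 0,"y": 0,"z": 0.002,"yaw": 0},
  {"hand": -1,"x": 0,"y": 0,"z": 0,"yaw": 0},
  {"hand": -1,"x": 0,"y": 0,"z": 0,"yaw": 0},
])

```text
clock: 17.3
eef_pos: [502.8, 10.5, 80.9]
eef_rot: [3.142, 0.0, -0.043]
wrist_force: [0.5, -0.9, -0.5]
finger_gap: 61.7
finger_force: 15.0
```

Emit:
arm_command([
  {"hand": -1,"x": 0,"y": 0.0005,"z": 0.002,"yaw": 0},
  {"hand": -1,"x": 0,"y": 0,"z": 0.001,"yaw": 0},
  {"hand": -1,"x": 0,"y": 0,"z": 0.001,"yaw": 0},
  {"hand": -1,"x": 0,"y": 0,"z": 0,"yaw": 0},
  {"hand": -1,"x": 0,"y": 0,"z": 0,"yaw": 0},
])

```text
clock: 17.8
eef_pos: [502.7, 10.0, 76.9]
eef_rot: [-3.142, 0.0, -0.043]
wrist_force: [0.6, 0.2, -1.0]
finger_gap: 61.7
finger_force: 15.0
```

Emit:
arm_command([
  {"hand": 0.5,"x": 0,"y": 0,"z": 0,"yaw": 0},
  {"hand": 0.7,"x": 0,"y": 0,"z": 0,"yaw": 0},
  {"hand": 1,"x": 0,"y": 0,"z": 0,"yaw": 0},
  {"hand": 1,"x": 0,"y": 0,"z": 0,"yaw": 0},
  {"hand": 1,"x": 0,"y": 0,"z": 0,"yaw": 0},
])

```text
clock: 18.3
eef_pos: [502.8, 10.0, 77.0]
eef_rot: [3.142, -0.0, -0.043]
wrist_force: [0.8, -0.1, -0.5]
finger_gap: 93.5
finger_force: 0.0
```

Emit:
arm_command([
  {"hand": 1,"x": 0,"y": 0,"z": -0.02,"yaw": 0},
  {"hand": 1,"x": 0,"y": 0,"z": -0.05,"yaw": 0},
  {"hand": 1,"x": 0,"y": 0,"z": -0.05,"yaw": 0},
  {"hand": 1,"x": 0,"y": 0,"z": -0.05,"yaw": 0},
  {"hand": 1,"x": 0,"y": 0,"z": 0,"yaw": 0},
  {"hand": 1,"x": 0,"y": 0,"z": 0,"yaw": 0},
])

```text
clock: 18.9
eef_pos: [502.9, 10.0, 247.5]
eef_rot: [-3.142, -0.002, -0.043]
wrist_force: [-0.8, -0.4, -1.2]
finger_gap: 94.0
finger_force: 0.0
```

```bash
python3 - <<'E'
from look import *
p=look("nest2",(502,10,-2.4),56)
im=camera("side"); b=cv2.resize(cv2.cvtColor(im[140:240,200:320],cv2.COLOR_RGB2BGR),(400,400),interpolation=2)
a=cv2.resize(cv2.imread("pics/nest2_fit.png")[60:300,140:380],(400,400)); cv2.imwrite("pics/c2.png",np.hstack([a,b]))
E
```

```text
[ 12.  190.   91.5]
nest2 uv [257. 174.] area 5174.1875 pose [502.    9.6] -2.5 cost 0.018
```

View pics/c2.png

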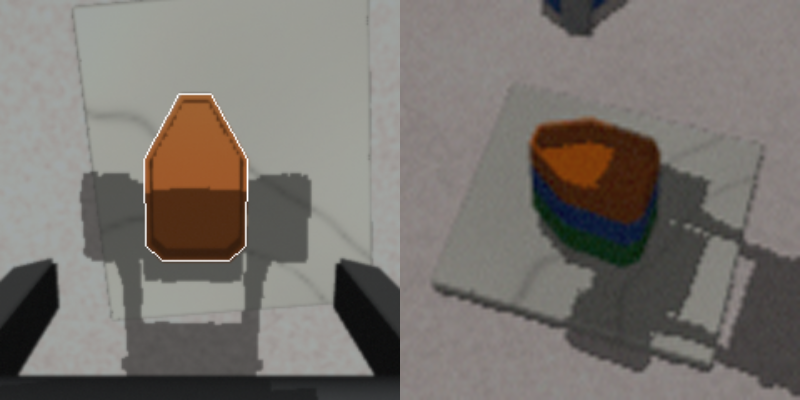

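The picture shows green, blue and orange stacked level with their spouts aligned, and the robot is clear of the stack. I'll hand it in.

```bash
python3 -c "
from cell import manip
print(manip.sign_off())"
```

```text
the job is handed in; nothing more can be done
None
```

The blue dish is nested in the green one and the orange dish in the blue, upright with spouts aligned; the tray was not touched, and the job is handed in at about 19 s of the 58 s allowed.

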